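# Run-down check of an overhauled flywheel

## Task

Set the flywheel coasting anticlockwise (seen from above) by pushing its upright handle, without banging it: about a third of a turn per second when you let go, and never as fast as half a turn per second. While it coasts untouched, and before it slows below a twelfth of a turn per second, keep the fingertips right over the round balance weight, travelling with it two to four centimetres above its top, for at least five seconds without a break, so that the wrist camera can watch the weight. Then let it run down, or stop it gently, and leave the wheel standing still, with everything around it where it was.

Things in the scene. Friction and masses are not known exactly. Their poses are not given: they have to be found in the camera images.
- stand: Green bearing stand fixed to the table: base plate 200 x 160 x 12 mm with a 124 mm round bearing housing in the middle, 68 mm high up to the flywheel's underside. It carries the flywheel. Origin: centre of the underside, on the wheel's vertical axis.
- wheel (a joint): Turning angle of the flywheel about its vertical axis in rad, growing anticlockwise seen from above, not wrapped (stops only after more than 8 turns). 0: handle along the stand's own +x, weight along its -x. Mass 4 kg, inertia about the axis 0.047 kg m2 (true values within 20 per cent); drag 0.005 N m dry + 0.0018 N m s/rad viscous: from 2 rad/s it coasts to rest in 12 to 17 s.
- wheel_hub (a point): Top of the flywheel's shaft end on its axis, 106 mm above the table; a fixed point. The flywheel is a level dark steel dish of 300 mm outside diameter: web (the dish's floor) 82 mm above the table, rim 14 mm wide with its top at 98 mm, hub 72 mm in diameter with its top at 100 mm, shaft end 28 mm in diameter.
- wheel_handle (a point): Centre of the top of the handle: a plain upright black round post standing on the wheel's web, fixed to it, 28 mm in diameter, top 155 mm above the table (73 mm above the web), 105 mm from the wheel's axis. Moves with the wheel.
- wheel_weight (a point): Centre of the top of the balance weight: a bright steel round slug 50 mm in diameter bolted on the web, top 112 mm above the table (30 mm above the web), 105 mm from the axis, at 180 degrees from the handle. Moves with the wheel. This point's z axis is up.
- can_a: Bystander, to be left alone: pale spray can with white top, upright, 60 mm diameter, 150 mm tall, loose on the table outside the wheel. Origin: centre of its underside.
- can_b: Bystander, to be left alone: pale spray can with white top, upright, 60 mm diameter, 150 mm tall, loose on the table outside the wheel. Origin: centre of its underside.
- tape: Bystander, to be left alone: roll of green tape lying flat, 90 mm outside diameter, 25 mm high, loose on the table outside the wheel. Origin: centre of its underside.
- wrench: Bystander, to be left alone: steel wrench lying flat, 200 mm long, loose on the table outside the wheel. Origin: under its middle.
- brush: Bystander, to be left alone: brush lying flat, 190 mm long, loose on the table outside the wheel. Origin: under its middle.
- sleeve: Bystander, to be left alone: polished steel cylinder lying on its side, 60 mm diameter, 110 mm long, loose on the table outside the wheel. Origin: under its middle.

How it is judged:
By the outcome, as a careful person would: the job done as asked, in the order asked, and still so for the second after the job is handed in, with the robot touching nothing.
It also fails if it takes over 72 s, if anything falls off the work surface, if the arm or the gripper's body presses on something with over 40 N, if the wrist force passes 120 N, or if a joint passes its speed limit or range.

## Robot

A 7-joint arm with a two-finger parallel gripper is mounted at the origin on the work surface. World frame = base frame: x ahead of the robot, y to its left, z up, the work surface at z = 0. Lengths are in m, angles in degrees, forces in N, time in s.
With the tool pointing down it reaches from about 0.35 to 0.775 m from the base axis. Payload 3.1 kg.
Tool frame: the origin (TCP) lies between the finger pads, 19 mm behind the fingertips; this is the grasp point; z points along the fingers, y is the direction in which the jaws open and shut (so a half turn about z gives the same grasp; the last joint's range is limited). The gripper opens to 85 mm and grips with 20 to 120 N. Pads are 22 mm wide; open, the fingers measure 114 mm over their backs; the gripper's body (76 mm by 85 mm) begins 54 mm behind the grasp point. The pads swing forward as they close: fully open they stand 13 mm farther back than shut.
Start: joints at [69.46, 17.813, 0.802, 86.603, -0.252, 75.585, -1.558], TCP at [0.171, -0.523, 0.25] pointing down, gripper open.
Joint ranges: [-154.91, 154.91], [-16.99, 109.72], [-72.82, 74.43], [7.12, 147.25], [-82.49, 262.49], [11.32, 116.49], [-174.64, 174.64]. Speed limits (degrees/s): [159.86, 159.86, 180, 180, 180, 180, 180].

## Interface

Orientations are given as [roll, pitch, yaw] about the fixed x, y, z axes, in that order (R = Rz(yaw) Ry(pitch) Rx(roll)).
In Python, from station import robot, fingers, vision, workorder, recognise gives the robot as it stands. Calls block until the motion is done:
- robot.move_to(position, orientation): joint-space move of the TCP to a pose.
- robot.line_to(position, orientation=None, velocity=0.15, f_stop=None): straight line of the TCP; orientation=None keeps the orientation; velocity is the mean speed in m/s. With f_stop (N) it stops when the force on the tool has changed by that much, and returns True; else False.
- robot.move_j(angles): joint-space move.
- fingers.gripper_to(opening, force=None): opening from 0.0 (shut) to 1.0 (fully open); force is the grip in N (None keeps the last); returns when the fingers have stopped.
- robot.pause(seconds).
- robot.inverse_kinematics(position, orientation): joint angles nearest the present ones, or None.
- vision.grab_frame(name): name is "scene" or "side" or "wrist"; returns the picture (420x560x3 uint8, red, green, blue); there is no depth.
- vision.calibration(name): a dict with "mtx" (3x3 intrinsics, pixels), "extrinsics" (4x4, takes a point from world to camera coordinates); the wrist camera has in their place "T_tool_cam" (4x4, takes a point from camera to tool coordinates, whose origin is the TCP and whose axes are the flange's). Camera axes: x right, y up, looking along -z (the intrinsics and any distortion apply to the point x, -y, -z); pixel columns grow to the right and rows downward; lengths in m; the calibration is good to about 2 mm. A picture is of the moment at which its call begins: read the wrist's pose just before it. calibration takes no time and is no camera call.
A pose or a line that the arm cannot do raises robot.PlanningError and nothing moves.
- workorder.close_job(): hands the job in, once; it reports no verdict.
Trained networks look in the newest picture that a camera, given by its name, has taken for a name from the list of things; names that differ only in an ending like _2 or _b are one class to them, and where a whole thing is asked for, a point or a joint stands for the part that bears it (a point fixed in the world has none). Each returns a list of dicts, best first, with "p" (0 to 1); they miss things now and then, are a little off and sometimes report something else, mostly with a low value. They report only what shows in the picture. A call takes as long as a camera call.
- recognise(label, camera): "rect" ([centre column, centre row, width, height] in pixels, round what is visible of it).
Readings, each from a call of its own:
- robot.current_time_s(): time.
- robot.current_joint_positions(): joint angles.
- robot.current_dq(): joint speeds.
- robot.current_joint_torque(): joint torques, N m.
- robot.current_tool_pos(): TCP position.
- robot.current_eef_rot(): TCP orientation.
- robot.current_contact_force(): force on the tool from outside, world axes, zero at the start.
- robot.current_torque(): the same for the moment, N m.
- robot.current_finger_gap(): opening from 0.0 (shut) to 1.0 (fully open).
Only numpy, scipy, OpenCV 4.12 (cv2) and the standard library are available. Lean on these libraries where they do the work, as an engineer would, in place of code of your own. Each camera call takes 0.05 s, during which the arm holds its last target. There are 200 camera calls.

## Working session

There is one attempt and no reset: what is moved stays moved. The work goes in short steps, each a Python script; the robot and the scene stay as the last script left them, time stands still between calls to the robot, and variables do not carry over. Pictures are saved under pics/ and viewed, about 8 in all and at most 12, crops included, and the job is handed in when it is done.

```bash
ls; mkdir -p pics; python3 - <<'E'
from station import robot, fingers, vision, workorder, recognise
import cv2, numpy as np
print(robot.current_time_s(), robot.current_tool_pos(), robot.current_eef_rot())
for n in ["scene","side","wrist"]:
    f=vision.grab_frame(n); cv2.imwrite(f"pics/{n}0.png",f[:,:,::-1])
    c=vision.calibration(n); print(n,{k:np.round(v,4).tolist() if not isinstance(v,str) else v for k,v in c.items()})
    if n!="wrist":
        for l in ["stand","wheel","wheel_handle","wheel_weight","can_a","tape","wrench","brush","sleeve"]:
            print(l,[(np.round(d["rect"]).tolist(),round(d["p"],2)) for d in recognise(l,n)][:3])
print(robot.current_time_s())
E
python3 -c "
import cv2,numpy as np
a=cv2.imread('pics/scene0.png');b=cv2.imread('pics/side0.png')
cv2.imwrite('pics/both0.png',cv2.resize(np.vstack([a,b]),None,fx=.71,fy=.71))"
```

```text
pics
0.0 [ 0.17113811 -0.52197359  0.24891572] [-1.79865322e+02  6.69586626e-03  1.81572137e+01]
scene {'mtx': [[411.118, 0.0, 275.0995], [0.0, 411.118, 207.8122], [0.0, 0.0, 1.0]], 'extrinsics': [[-0.8707, 0.4917, 0.0054, 0.4897], [-0.3234, -0.5809, 0.747, 0.1121], [0.3705, 0.6487, 0.6648, -1.2495], [0.0, 0.0, 0.0, 1.0]]}
stand [([275.0, 208.0, 122.0, 98.0], 0.69)]
wheel [([167.0, 214.0, 34.0, 61.0], 0.57), ([273.0, 203.0, 124.0, 84.0], 0.55)]
wheel_handle [([274.0, 204.0, 124.0, 95.0], 0.72), ([274.0, 209.0, 119.0, 101.0], 0.72)]
wheel_weight [([278.0, 202.0, 122.0, 83.0], 0.65)]
can_a [([233.0, 258.0, 36.0, 67.0], 0.88), ([168.0, 215.0, 37.0, 61.0], 0.84)]
tape [([311.0, 286.0, 40.0, 39.0], 0.76), ([168.0, 216.0, 33.0, 62.0], 0.4)]
wrench [([356.0, 252.0, 40.0, 52.0], 0.71)]
brush [([215.0, 176.0, 25.0, 19.0], 0.77), ([183.0, 189.0, 29.0, 43.0], 0.24)]
sleeve [([182.0, 191.0, 25.0, 42.0], 0.59)]
side {'mtx': [[445.3792, 0.0, 283.7047], [0.0, 445.3792, 208.1561], [0.0, 0.0, 1.0]], 'extrinsics': [[-0.9138, -0.4058, 0.0181, 0.5545], [0.3113, -0.6708, 0.6732, -0.2274], [-0.261, 0.6208, 0.7393, -0.9971], [0.0, 0.0, 0.0, 1.0]]}
stand [([318.0, 199.0, 120.0, 106.0], 0.75)]
wheel [([317.0, 196.0, 128.0, 104.0], 0.57)]
wheel_handle [([315.0, 196.0, 125.0, 104.0], 0.93)]
wheel_weight [([317.0, 196.0, 120.0, 105.0], 0.65)]
can_a [([241.0, 152.0, 22.0, 54.0], 0.91), ([229.0, 212.0, 28.0, 56.0], 0.66)]
tape [([262.0, 280.0, 38.0, 35.0], 0.69)]
wrench [([339.0, 294.0, 86.0, 31.0], 0.67)]
brush [([343.0, 162.0, 64.0, 29.0], 0.86)]
sleeve [([284.0, 146.0, 38.0, 36.0], 0.66)]
wrist {'mtx': [[325.8798, 0.0, 280.7879], [0.0, 325.8798, 208.4844], [0.0, 0.0, 1.0]], 'T_tool_cam': [[0.0006, 0.9544, 0.2986, 0.077], [1.0, -0.0004, -0.0009, -0.0011], [-0.0007, 0.2986, -0.9544, -0.1242], [0.0, 0.0, 0.0, 1.0]]}
1.05
```

View pics/scene0.png

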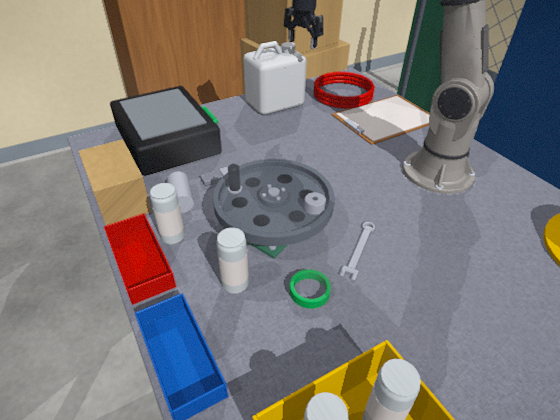

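View pics/side0.png

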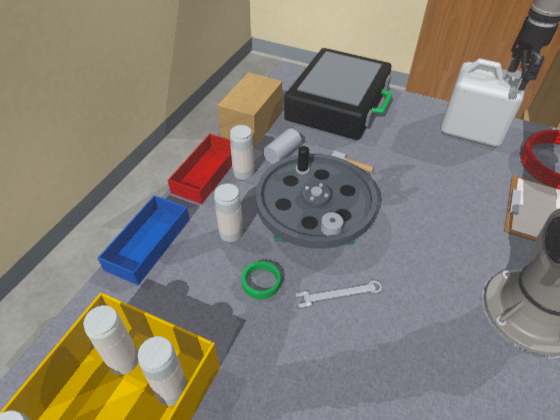

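Both views show the wheel: the hub is at about scene (274,191) and side (317,192), the handle top at (235,168) and (303,150), and the weight at (315,200) and (332,219). Next I zoom in to refine these.

```bash
cat > geo.py <<'E'
import numpy as np, cv2
from scipy.optimize import least_squares
from station import robot, fingers, vision, workorder, recognise
CAL={n:vision.calibration(n) for n in("scene","side","wrist")}
def proj(n,P):
    c=CAL[n];E=c["extrinsics"];K=c["mtx"]
    p=E[:3,:3]@np.asarray(P,float)+E[:3,3]
    q=K@np.array([p[0],-p[1],-p[2]]);return q[:2]/q[2]
def ray(n,uv):
    c=CAL[n];E=c["extrinsics"];d=np.linalg.inv(c["mtx"])@[uv[0],uv[1],1]
    d=E[:3,:3].T@np.array([d[0],-d[1],-d[2]]);o=-E[:3,:3].T@E[:3,3];return o,d
def plane(n,uv,z):
    o,d=ray(n,uv);return o+d*(z-o[2])/d[2]
def tri(a,b):
    f=lambda P:np.r_[proj("scene",P)-a,proj("side",P)-b]
    r=least_squares(f,[.5,0,.1]);return r.x,np.abs(r.fun).max()
E
cat > a.py <<'E'
from geo import *
for k,a,b in[("hub",(274,191),(317,192)),("handle",(235,167),(303,149)),("weight",(315,199),(332,219))]:
    print(k,*[np.round(v,4) for v in tri(a,b)])
for k,a,b,z in[("canTopA",(231,238),(228,194),.15),("canTopB",(164,193),(241,132),.15),("tape",(311,288),(262,280),.0125),("wrench",(358,250),(340,294),0),("sleeve",(180,191),(284,146),.03),("brush",(214,177),(352,161),.01)]:
    print(k,np.round(plane("scene",a,z),3),np.round(plane("side",b,z),3))
a=cv2.imread("pics/scene0.png")[145:255,200:345];b=cv2.imread("pics/side0.png")[135:245,245:390]
cv2.imwrite("pics/zoom.png",np.vstack([cv2.resize(x,None,fx=2.7*1,fy=2.7,interpolation=cv2.INTER_CUBIC) for x in(a,b)]))
E
python3 a.py
```

```text
hub [ 0.5398 -0.0458  0.1024] 0.315
handle [ 0.6094 -0.1169  0.1569] 0.584
weight [0.4741 0.0334 0.1121] 0.8993
canTopA [0.716 0.091 0.15 ] [0.708 0.092 0.15 ]
canTopB [ 0.789 -0.111  0.15 ] [ 0.786 -0.121  0.15 ]
tape [0.579 0.19  0.013] [0.578 0.188 0.012]
wrench [0.41  0.142 0.   ] [0.404 0.14  0.   ]
sleeve [ 0.721 -0.249  0.03 ] [ 0.718 -0.25   0.03 ]
brush [ 0.606 -0.287  0.01 ] [ 0.518 -0.295  0.01 ]
```

View pics/zoom.png

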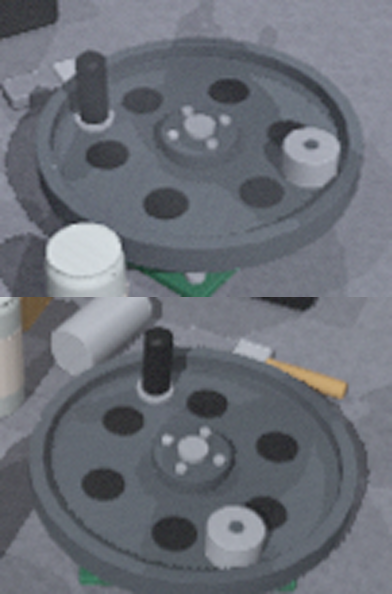

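```bash
cat > fit.py <<'E'
from geo import *
obs=[("scene","hub",(274.1,191.3)),("side","hub",(316.5,190.9)),("scene","h",(234.1,166.1)),("side","h",(303.5,148.3)),("scene","w",(315.2,197.6)),("side","w",(332.4,219.1))]
def pts(x):
    c=np.array([x[0],x[1],0]);u=.105*np.array([np.cos(x[2]),np.sin(x[2]),0])
    return dict(hub=c+[0,0,.106],h=c+u+[0,0,.155],w=c-u+[0,0,.112])
def f(x):
    P=pts(x);return np.concatenate([proj(n,P[k])-uv for n,k,uv in obs])
r=least_squares(f,[.54,-.045,-.8]);print(np.round(r.x,4),np.round(r.fun,1),np.degrees(r.x[2]))
E
python3 fit.py
cat > b.py <<'E'
from geo import *
C=np.array([.5405,-.0445]);yaw=68.;A=np.radians(133)
D=[180,0,yaw]
t=robot.current_time_s
fingers.gripper_to(0.0); print("shut",t())
robot.line_to([.25,-.40,.30],D,velocity=.3);print(t())
robot.line_to([*(C+.105*np.array([np.cos(A),np.sin(A)])),.163],velocity=.3);print(t(),robot.current_tool_pos(),robot.current_contact_force())
for n in("wrist","side","scene"):cv2.imwrite(f"pics/{n}1.png",vision.grab_frame(n)[:,:,::-1])
a=A
for s,v in[(1,.2)]*5+[(-1,.2)]*5:
    a+=s*.3;p=[*(C+.105*np.array([np.cos(a),np.sin(a)])),.163]
    t0=t();robot.line_to(p,velocity=v);t1=t();e=robot.current_tool_pos()-p
    print(round(t1-t0,3),np.round(e*1e3,1),np.round(robot.current_dq()[0],1))
print(t(),robot.current_joint_positions())
a=cv2.imread("pics/side1.png")[100:240,240:400];b=cv2.imread("pics/wrist1.png")
cv2.imwrite("pics/c1.png",np.hstack([cv2.resize(a,(480,420),interpolation=cv2.INTER_CUBIC),cv2.resize(b,None,fx=.57,fy=1*.57)if 0 else b[:, :320]]))
E
python3 b.py
```

```text
[ 0.5412 -0.045  -0.8495] [-0.3 -0.8  0.  -0.2 -0.9 -0.3 -0.   0.1  0.3  0.4  0.2  1.3] -48.67065493818913
shut 1.8167
2.8333
4.6583 [0.4686337  0.03110084 0.16311383] [0.00302608 0.030931   0.40290917]
0.308 [-0.4 -1.4  0.1] -1.3
0.308 [ 0.3 -0.3  0.1] -1.3
0.308 [0.6 0.3 0.1] -0.9
0.308 [ 0.5  0.5 -0. ] -0.7
0.308 [ 0.4  0.6 -0.1] -0.6
0.308 [-0.7  2.6  0.1] 0.9
0.308 [0.1 1.1 0.2] 1.0
0.308 [0.4 0.2 0.1] 1.1
0.308 [ 0.3 -0.5 -0. ] 1.2
0.308 [ 0.1 -0.9 -0.2] 0.9
7.8917 [ 24.2148154   16.06154801 -36.14296128 105.1604612   10.65670818
  62.20358722 -37.88434149]
```

View pics/wrist1.png

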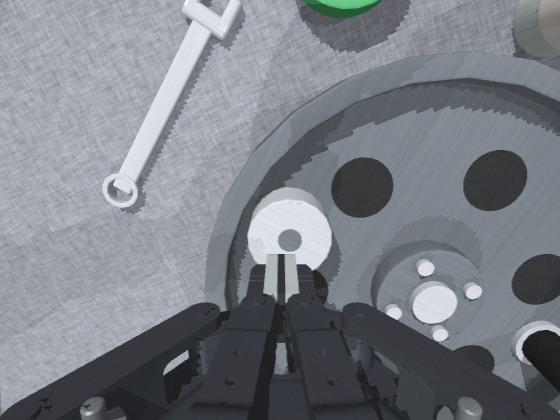

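View pics/side1.png

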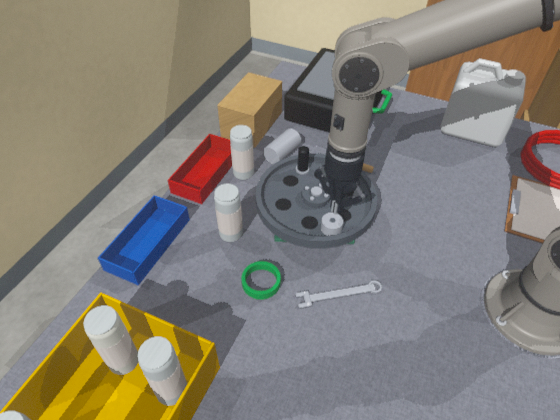

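The wrist view shows the weight's top centred at (290,240) with a radius of about 41 px, and the fingertips at about (281,255). The side view shows the tips just above the weight. Next I check the tip height, test a weight detector, and see whether other calls avoid the 0.15 s settling time.

```bash
cat >> geo.py <<'E'
from scipy.spatial.transform import Rotation as R
C=np.array([.5412,-.045]);RW=.105;D=[180,0,68.]
def wrist_cam(pos,rot):
    T=np.eye(4);T[:3,:3]=R.from_euler("xyz",rot,degrees=True).as_matrix();T[:3,3]=pos
    return T@CAL["wrist"]["T_tool_cam"]
def wproj(T,P):
    p=(np.atleast_2d(P)-T[:3,3])@T[:3,:3];q=np.c_[p[:,0],-p[:,1],-p[:,2]]@CAL["wrist"]["mtx"].T
    return q[:,:2]/q[:,2:]
def at(a,z):return np.array([*(C+RW*np.array([np.cos(a),np.sin(a)])),z])
G=np.arange(-.04,.0401,.002);GX,GY=[g.ravel() for g in np.meshgrid(G,G)];GR=np.hypot(GX,GY)
IN=(GR<.024)&(GR>.007);OUT=(GR>.026)&(GR<.034)
def weight_angle(img,T,guess,span=.5):
    """matched disc in the wrist picture: angle of the weight, score"""
    g=cv2.GaussianBlur(cv2.cvtColor(img,cv2.COLOR_RGB2GRAY).astype(np.float32),(0,0),1.5);best=(guess,-1)
    A=guess+np.arange(-span,span,.01);S=[]
    for a in A:
        P=at(a,.112)+np.c_[GX,GY,0*GX];uv=wproj(T,P);u,v=uv.T
        ok=(u>2)&(u<557)&(v>2)&(v<290)&~((u>232)&(u<335)&(v>248))
        val=cv2.remap(g,u.astype(np.float32)[None],v.astype(np.float32)[None],1)[0]
        i,o=IN&ok,OUT&ok
        S.append(val[i].mean()-val[o].mean() if i.sum()>.35*IN.sum() and o.sum()>30 else -1)
    k=int(np.argmax(S));return A[k],S[k]
E
cat > c.py <<'E'
from geo import *
pos=np.array([.4686,.0311,.1631])
T=wrist_cam(pos,D);a=np.radians(131.33)
print("weight px",wproj(T,at(a,.112)),"tips d=19,32:",wproj(T,[pos-[0,0,.019],pos-[0,0,.032]]),
 "side",proj("side",pos-[0,0,.019]),proj("side",pos-[0,0,.032]))
im=cv2.imread("pics/wrist1.png")[:,:,::-1].copy()
for g in(131,145,118):
    x=weight_angle(im,T,np.radians(g));print(np.degrees(x[0]),x[1])
import time;t0=time.time();weight_angle(im,T,a);print("cpu",time.time()-t0)
t=robot.current_time_s
p=at(a,.163)
def tm(n,f):
    t0=t();f();print(n,round(t()-t0,3))
tm("f_stop",lambda:robot.line_to(p+[.03,0,0],velocity=.2,f_stop=60))
tm("move_to",lambda:robot.move_to(p,D))
q=robot.inverse_kinematics(p+[.03,0,0],D)
tm("move_j",lambda:robot.move_j(q))
tm("tiny",lambda:robot.line_to(p+[.03,0.001,0],velocity=.2))
print(t(),robot.current_contact_force())
b=cv2.imread("pics/side1.png")[180:240,290:370];cv2.imwrite("pics/c2.png",cv2.resize(b,(640,480),interpolation=cv2.INTER_CUBIC))
E
python3 c.py
```

```text
weight px [[284.37953049 239.51706908]] tips d=19,32: [[281.05401808 272.15847994]
 [281.00581177 260.21171726]] side [335.85667812 210.56967738] [335.25232564 214.4319088 ]
128.70816881947673 101.15964
128.38422394120616 101.21911
128.31324031235488 101.20991
cpu 0.05166459083557129
f_stop 0.317
move_to 0.25
move_j 0.25
tiny 0.25
8.9583 [ 0.35806265 -0.6847519   0.41066888]
```

View pics/c2.png

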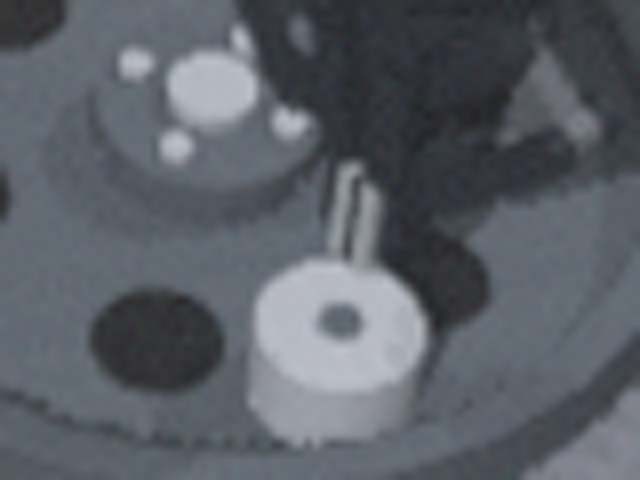

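The tips match 19 mm beyond the TCP: the pad's front corner appears at the predicted place in both the wrist and side views. The settling time stays at 0.15 s, so I will track in short hops. Next I move behind the handle and look.

```bash
cat > d.py <<'E'
from geo import *
x=np.radians(68);ux=np.array([np.cos(x),np.sin(x)]);ul=np.array([np.sin(x),-np.cos(x)])
S=C+ul*.099-ux*.078
robot.line_to([.50,.034,.24],velocity=.3)
robot.line_to([*S,.24],D,velocity=.3)
robot.line_to([*S,.140],velocity=.15)
p,r=robot.current_tool_pos(),robot.current_eef_rot();T=wrist_cam(p,r)
im=vision.grab_frame("wrist");cv2.imwrite("pics/wrist2.png",im[:,:,::-1])
h=np.array([*(C+.105*np.array([np.cos(-.8495),np.sin(-.8495)])),.155])
print(p,S,r,"handle",wproj(T,h),"hub",wproj(T,[*C,.106]),"tip",wproj(T,p-[0,0,.019]),robot.current_time_s(),robot.current_joint_positions())
E
python3 d.py
```

```text
[ 0.60451512 -0.15384357  0.1412874 ] [ 0.60377189 -0.15440639] [ 1.79878250e+02 -3.27590988e-02  6.80509892e+01] handle [[266.05862364 242.07894894]] hub [[ 67.84596606 107.01373716]] tip [[280.97014297 272.17928691]] 11.1 [ 31.82411694  33.76922678 -29.56849717  82.4551861   17.20328598
  68.10365273 -21.93030138]
```

View pics/wrist2.png

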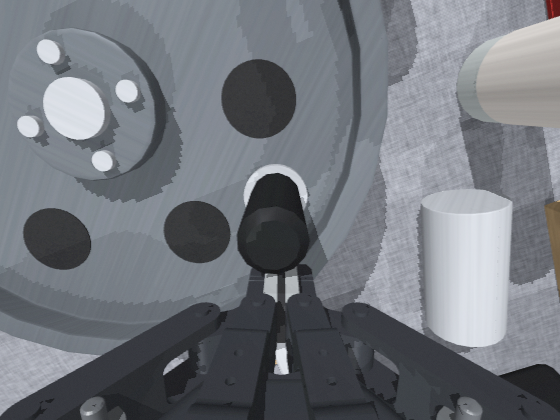

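The wrist view shows the handle top at (273,240) and the hub at (74,108). That is about 6 px right of my prediction, so the wheel sits about 2.5 mm further along that direction, and the gap to the handle is about 6 mm. I shift the centre, creep in, push, and take observations. The clock stops between scripts.

```bash
cat >> geo.py <<'E'
_x=np.radians(68);ux=np.array([np.cos(_x),np.sin(_x)]);ul=np.array([np.sin(_x),-np.cos(_x)])
C=C+.0025*ul
def model(p,t):
    th,w,k=p;a=k*.106;b=k*.0383;e=np.exp(-b*t);return th+(w+a/b)*(1-e)/b-a*t/b,(w+a/b)*e-a/b
def fit(M):
    """M: list (t, angle unwrapped) -> params at t=M[0][0]"""
    t=np.array([m[0] for m in M])-M[0][0];y=np.array([m[1] for m in M])
    f=lambda p:np.r_[(model(p,t)[0]-y)/.03,(p[2]-1)/.2]
    w=np.polyfit(t,y,1)[0];return least_squares(f,[y[0],max(w,.2),1],loss="soft_l1",bounds=([-99,-.5,.4],[99,4,2.5]))
def observe(guess,span):
    p,r=robot.current_tool_pos(),robot.current_eef_rot();t=robot.current_time_s()
    im=vision.grab_frame("wrist");a,s=weight_angle(im,wrist_cam(p,r),guess,span);return t,a,s,im
E
cat > e.py <<'E'
from geo import *
import json
p=robot.current_tool_pos();S=C+ul*.0975-ux*.0740
robot.line_to([*S,.140],D,velocity=.02)
E=S+ux*.100
robot.line_to([*E,.140],velocity=.128)
print("pushed",robot.current_time_s(),robot.current_tool_pos(),robot.current_contact_force())
robot.line_to([*(C-.04*ux),.30],velocity=.4)
M=[];g=np.pi;im=None
for i in range(7):
    t,a,s,im=observe(g,3.14 if i==0 else .9)
    if M: g=a
    M.append((t,a,s));g=a+.3;robot.pause(.06)
cv2.imwrite("pics/obs.png",im[:,:,::-1])
M2=[(t,a) for t,a,s in M if s>40];print(np.round(M,3).tolist())
if len(M2)>2:
    r=fit(M2);print(r.x,np.round(r.fun,2))
    print("now",robot.current_time_s(),model(r.x,robot.current_time_s()-M2[0][0]))
json.dump(M2,open("M.json","w"))
E
python3 e.py
```

```text
pushed 12.3917 [ 0.64338269 -0.05990143  0.13978577] [ 0.63062253 -0.23797625 -0.12311922]
[[13.042, 6.032, 107.962], [13.15, 6.312, 112.37], [13.258, 6.592, 115.892], [13.367, 6.872, 118.172], [13.475, 7.152, 116.489], [13.583, 7.422, 114.131], [13.692, 7.692, 116.698]]
[6.02994812 2.62485902 1.00000066] [-0.05  0.05  0.07  0.02 -0.12 -0.    0.04  0.  ]
now 13.8 (np.float64(7.96156944818949), np.float64(2.470498017089855))
```

View pics/obs.png

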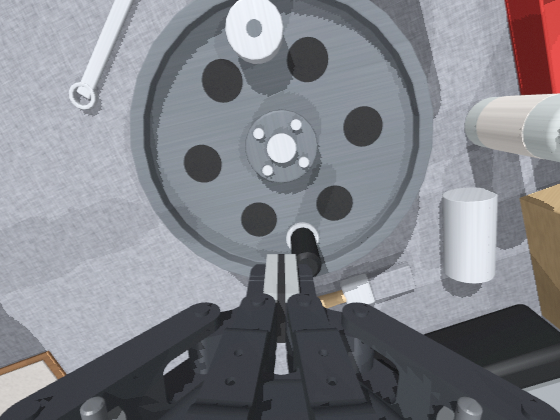

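Speed at the handle release extrapolates to about 2.85 rad/s (0.45 turn/s). That is under the limit but well above a third. My plan is to use this coast as a tracking rehearsal, let the wheel stop, then push again with the speed scaled down. There is time for that.

```bash
cat > track.py <<'E'
from geo import *
import json,sys
Z=.162;LAG=.03;wend=float(sys.argv[1])
M=json.load(open("M.json"));r=fit(M).x
now=robot.current_time_s
def pred(t):return model(r,t-M[0][0])
q=np.array(robot.current_joint_positions())
def hop(dt,hold):
    global q
    for _ in range(2):
        a,w=pred(now()+dt+hold/2+LAG);p=at(a,Z)+[*(.002*np.array([np.cos(a),np.sin(a)])*min(w,1)),0]
        j=robot.inverse_kinematics(p,D)
        if j is None:raise SystemExit("no ik")
        dt=max(dt,np.abs(np.array(j)-robot.current_joint_positions()).max()*1.9/125)
    d=np.linalg.norm(p-robot.current_tool_pos());robot.line_to(p,velocity=d/dt);return dt
t0=now();print("intercept dt",hop(.45,.15),"took",now()-t0)
start=now();n=0;log=[]
while pred(now())[1]>wend:
    hold=.15
    if n%2==0:
        g=pred(now())[0];t,a,s,_=observe(g,.6);hold=.2
        if s>35:M.append((t,a));r=fit(M).x
        e=robot.current_tool_pos()[:2]-at(pred(t)[0],0)[:2]
        log.append([t-start,a-g,s,pred(t)[1],r[2],1e3*np.hypot(*e),robot.current_tool_pos()[2]])
    dt=hop(.13,.175);n+=1
    if n%2==0:log[-1].append(dt)
print(np.array2string(np.array([(l+[0])[:8] for l in log]),precision=3,suppress_small=True))
print("tracked",now()-start,"to t",now(),pred(now()),robot.current_contact_force())
p=robot.current_tool_pos();robot.line_to([p[0],p[1],.30],velocity=.2)
json.dump(M,open("M.json","w"));print(r,now())
E
python3 track.py 0.45
```

```text
intercept dt 0.45 took 0.5999999999999996
[[  0.     -0.03   93.662   2.327   1.028   8.436   0.163   0.158]
 [  0.675   0.03   91.539   2.214   0.984  12.992   0.163   0.13 ]
 [  1.383   0.01   94.237   2.09    0.967   9.049   0.163   0.13 ]
 [  2.025  -0.04  102.963   1.949   1.028   6.335   0.163   0.13 ]
 [  2.683  -0.05  101.647   1.8     1.086   4.726   0.163   0.13 ]
 [  3.308   0.     97.186   1.683   1.086   7.51    0.163   0.13 ]
 [  3.925   0.     88.18    1.57    1.086   6.126   0.162   0.13 ]
 [  4.542   0.01   96.358   1.464   1.081   5.66    0.163   0.13 ]
 [  5.167   0.02   95.325   1.362   1.072   8.083   0.162   0.13 ]
 [  5.792  -0.01  103.424   1.254   1.076   6.533   0.162   0.13 ]
 [  6.4    -0.03  107.298   1.149   1.084   4.234   0.162   0.13 ]
 [  7.008  -0.02  101.114   1.047   1.088   4.093   0.163   0.13 ]
 [  7.617  -0.03   95.175   0.947   1.094   3.494   0.162   0.13 ]
 [  8.225   0.01   99.503   0.855   1.092   4.97    0.162   0.13 ]
 [  8.833   0.01   90.685   0.765   1.091   4.467   0.162   0.13 ]
 [  9.442   0.01   88.091   0.678   1.089   4.211   0.162   0.13 ]
 [ 10.042   0.01   87.201   0.594   1.088   3.189   0.162   0.13 ]
 [ 10.642   0.01   93.064   0.512   1.088   2.86    0.162   0.13 ]]
tracked 11.2417 to t 25.6417 (np.float64(24.14736093816115), np.float64(0.4306317928569672)) [-0.32567504 -0.9961669   0.30772256]
[6.0264054  2.63789769 1.08751993] 26.4833
```

Tracking worked very well: horizontal error was 3–13 mm and height held steady. The release speed refines to about 2.87 rad/s, so a second push at a mean of 0.094 m/s should give about 2.1. I wait for rest, measure, and push again.

```bash
cat > f.py <<'E'
from geo import *
import json
now=robot.current_time_s
robot.line_to([*(C-.04*ux),.30],D,velocity=.3)
robot.pause(max(0,29.2-now()))
a0=observe(6.04,.6)
for i in range(6):
    robot.pause(.4);a1=observe(a0[1],.3);print(a0[:3],a1[:3])
    if abs(a1[1]-a0[1])<.006:break
    a0=a1
h=a1[1]+np.pi;m=h+np.radians(26.6)
d=np.array([-np.sin(m),np.cos(m)]);l=np.array([np.cos(m),np.sin(m)])
yaw=np.degrees(np.arctan2(-d[1],-d[0]));D2=[180,0,yaw]
S=C+l*.0975-d*.0745
print("handle",np.degrees(h)%360,"yaw",yaw,S,S+.1*d)
robot.line_to([*S,.24],D2,velocity=.25)
robot.line_to([*(S-.004*d),.140],velocity=.15)
p=robot.current_tool_pos();print(now(),p,robot.current_joint_positions())
cv2.imwrite("pics/side3.png",vision.grab_frame("side")[:,:,::-1])
b=cv2.imread("pics/side3.png")[150:270,270:430];cv2.imwrite("pics/side3z.png",cv2.resize(b,(640,480),interpolation=cv2.INTER_CUBIC))
hp=np.array([*(C+.105*np.array([np.cos(h),np.sin(h)])),.155]);print("handle side px",(proj("side",hp)-[270,150])*4)
json.dump([S.tolist(),d.tolist(),D2,h],open("push.json","w"))
E
python3 f.py
```

```text
(29.2, np.float64(6.03), np.float32(108.13915)) (29.65, np.float64(6.03), np.float32(108.14578))
handle 165.49355046388644 yaw 102.09355046388643 [0.43257341 0.00648301] [ 0.45352426 -0.09129767]
31.2583 [0.43287037 0.01022018 0.14072218] [ 24.53292958  12.40821604 -32.07577582 112.21638908   7.78512983
  57.36413842   0.90713086]
handle side px [339.78369901 183.82669005]
```

View pics/side3z.png

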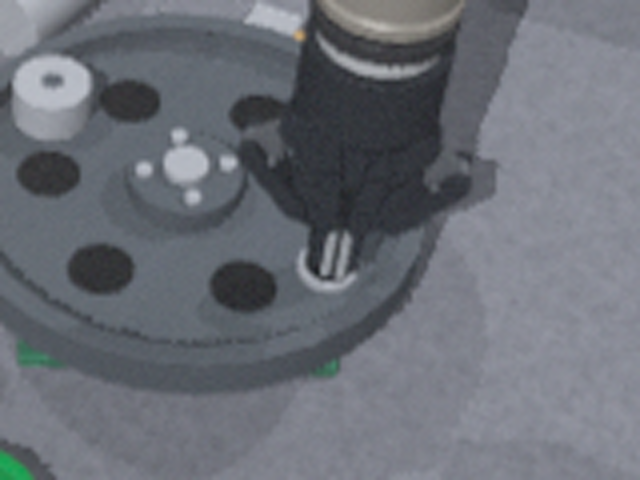

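The side view shows the fingers just behind the handle, with its collar at about (328,265) in the crop, and the weight at the far left. Pushing now, more slowly.

```bash
cat > g.py <<'E'
from geo import *
import json
now=robot.current_time_s
S,d,D2,h=json.load(open("push.json"));S=np.array(S);d=np.array(d)
robot.line_to([*S,.140],D2,velocity=.02)
t0=now();robot.line_to([*(S+.1*d),.140],velocity=.094)
print("push",t0,now(),robot.current_tool_pos(),robot.current_contact_force())
robot.line_to([*(C+.04*d),.30],velocity=.4)
M=[];g=h
for i in range(6):
    t,a,s,im=observe(g,3.14 if i==0 else .6);M.append((t,a,s));g=a+.25
    if i<5:robot.pause(.06)
M2=[(t,a) for t,a,s in M if s>40];print(np.round(M,3).tolist())
r=fit(M2);print(r.x,np.round(r.fun,2));json.dump(M2,open("M.json","w"))
print("at release",model(r.x,t0+.7-M2[0][0])[1]/2/np.pi,"turn/s","now",now(),model(r.x,now()-M2[0][0]))
E
python3 g.py; sed -i 's/^Z=.162/D=json.load(open("push.json"))[2];Z=.162/' track.py
```

```text
push 31.6583 32.875 [ 0.45344821 -0.09039689  0.14001137] [-0.87899121 -0.32835909  0.459945  ]
[[33.5, 8.812, 112.108], [33.608, 8.982, 111.36], [33.717, 9.162, 110.103], [33.825, 9.332, 110.046], [33.933, 9.502, 102.86], [34.042, 9.672, 96.447]]
[8.80930324 1.63560514 0.9995743 ] [-0.08  0.13 -0.06  0.01  0.02 -0.03 -0.  ]
at release 0.29162463996067894 turn/s now 34.0917 (np.float64(9.747803103326751), np.float64(1.5369823969108638))
```

Release was about 0.30 turn/s, which is good. About 6.4 s of the window remain, so I intercept now, using the drag estimate from the rehearsal.

```bash
sed -i 's/(p\[2\]-1)\/.2/(p[2]-1.088)\/.04/' geo.py; sed -i 's/hop(.45,.15)/hop(.36,.15)/' track.py; python3 track.py 0.42
```

```text
intercept dt 0.36 took 0.5082999999999984
[[  0.      0.01   92.527   1.451   1.088   6.719   0.163   0.13 ]
 [  0.625   0.01   84.603   1.347   1.087   5.875   0.163   0.13 ]
 [  1.25    0.     97.647   1.242   1.087   6.602   0.162   0.13 ]
 [  1.867   0.01   93.029   1.142   1.086   7.43    0.162   0.13 ]
 [  2.475   0.     99.661   1.045   1.086   5.432   0.162   0.13 ]
 [  3.083  -0.01  108.262   0.947   1.089   4.523   0.162   0.13 ]
 [  3.692  -0.02   99.619   0.85    1.095   3.521   0.162   0.13 ]
 [  4.3    -0.02   96.572   0.755   1.103   3.167   0.162   0.13 ]
 [  4.908  -0.04   91.46    0.658   1.117   2.193   0.162   0.13 ]
 [  5.508   0.01   87.127   0.573   1.112   3.317   0.162   0.13 ]
 [  6.117   0.04   92.039   0.495   1.101   4.286   0.162   0.13 ]]
tracked 6.725000000000001 to t 41.325 (np.float64(16.63068409442108), np.float64(0.41236368582211735)) [0.13724684 0.10291608 0.06956829]
[8.80636177 1.65572862 1.101179  ] 42.1667
```

I tracked for about 5.9 s above the speed floor, within about 7 mm of centre. Now I let the wheel run down and verify.

```bash
cat > h.py <<'E'
from geo import *
robot.pause(max(0,46.5-robot.current_time_s()))
f=[]
for i in range(2):
    f.append({n:vision.grab_frame(n) for n in("scene","side")});robot.pause(.8)
for n in f[0]:
    print(n,"moved px between frames",int((cv2.absdiff(cv2.GaussianBlur(f[0][n],(0,0),1.5),cv2.GaussianBlur(f[1][n],(0,0),1.5)).max(2)>25).sum()))
    o=cv2.imread(f"pics/{n}0.png");c=f[1][n][:,:,::-1]
    df=(cv2.absdiff(cv2.GaussianBlur(o,(0,0),1.5),cv2.GaussianBlur(c,(0,0),1.5)).max(2)>30)
    v=c.copy();v[df]=(255,0,255);cv2.imwrite(f"pics/diff_{n}.png",v)
a,b=[cv2.imread(f"pics/diff_{n}.png") for n in("scene","side")]
cv2.imwrite("pics/diff.png",cv2.resize(np.hstack([a[90:330,100:420],b[90:330,180:500]]),(800,300)))
print(robot.current_time_s(),robot.current_contact_force())
E
python3 h.py
```

```text
scene moved px between frames 0
side moved px between frames 0
48.3 [-0.1397823   0.14329773  0.21512526]
```

View pics/diff.png

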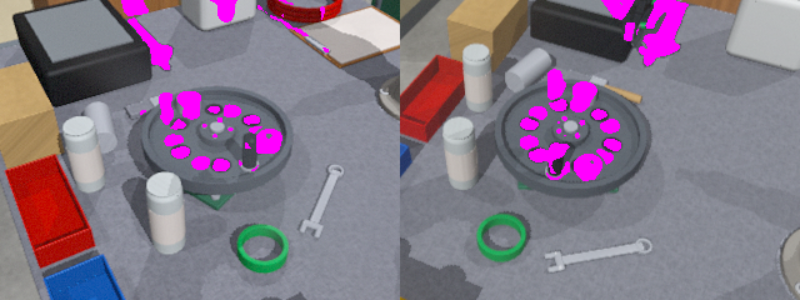

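The wheel stands still and no bystander shows a difference. But the arm is not visible above the wheel in these frames, so I check its pose before handing in.

```bash
python3 - <<'E'
from geo import *
print(robot.current_tool_pos(),robot.current_eef_rot(),robot.current_joint_positions(),robot.current_time_s())
for n in("scene","side"):print(n,proj(n,robot.current_tool_pos()))
a=vision.grab_frame("scene");b=vision.grab_frame("side")
cv2.imwrite("pics/end.png",cv2.resize(np.hstack([a,b])[:,:,::-1],(800,300)))
E
```

```text
[ 0.47820344 -0.12903218  0.30001126] [1.79996105e+02 7.65356659e-04 1.02094579e+02] [ 32.88482425  11.47136736 -23.73388221  88.74839262   4.65106228
  80.75390088  20.91998124] 48.3
scene [280.01739883  97.58649524]
side [363.39221538 112.7468636 ]
```

View pics/end.png

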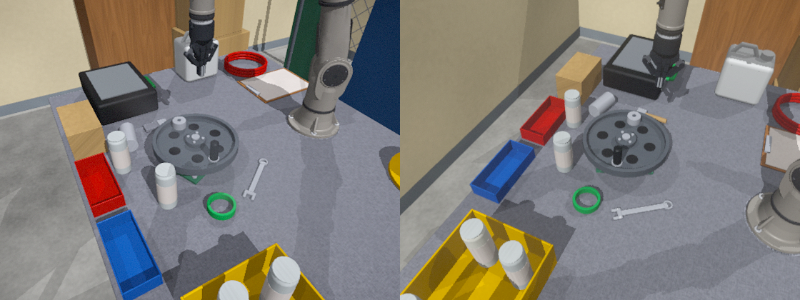

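The arm is where it should be, raised clear at z = 0.30 m; my earlier crop simply cut it off. Everything around the wheel is in place, so I hand in.

```bash
python3 -c "
from station import workorder,robot
workorder.close_job();print(robot.current_time_s())"
```

```text
the job is handed in; nothing more can be done
the job is handed in; nothing more can be done
```

The job is done and handed in at about 48 s, but it took two pushes. The first push came out too fast, so I let the wheel stop and pushed it again.

- **First push:** I estimate about 0.45–0.46 turn/s at release, extrapolated from wrist camera angles. That is below the 0.5 limit but well above a third. I used that coast as a tracking rehearsal and let the wheel run down to rest untouched.
- **Second push:** I estimate about 0.30 turn/s at release, also by extrapolation. I then followed the weight for 6.7 s, about 5.9 s of it before the wheel dropped below 1/12 turn/s.
- **Tracking accuracy:** the fingertips were 2–7 mm sideways from the weight's centre, measured about every 0.6 s at the end of a hop. I estimate they strayed further between checks, perhaps up to about 15 mm, because the arm moved in short stop-and-go hops. Fingertip height was about 31 mm above the weight's top, taking the tips as 19 mm below the tool point. Camera checks supported that figure without being precise.
- **Final checks:**
  - The wheel showed no motion between frames 0.9 s apart.
  - In both fixed cameras, the crops around the wheel showed no change in the bystanders from the start, apart from a few isolated pixels near the brush.
  - The arm is raised clear at z = 0.30 m with no contact force.
- **Disagreement:** the wrist camera placed the wheel about 3 mm away from where the fixed cameras did. I used a centre shifted by 2.5 mm.

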